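# Nest the flipped channel over the pair in the packing cradle

## Robot

A 6-joint arm with a two-finger parallel gripper is mounted at the origin on a cart in front of the work surface, level with it; the furniture and walls round the work are solid. World frame = base frame: x ahead of the robot, y to its left, z up, the work surface at z = 0. Lengths are in mm, angles in rad, forces in N, time in s.
With the tool pointing down it reaches from about 300 to 775 mm from the base axis. Payload 14.6 kg.
Tool frame: the origin (TCP) lies at the centre of the arm's flange, where the gripper is bolted on; the fingertips stand 199 mm ahead of it and the grasp point (between the pads) lies 180 mm ahead of it; z points along the fingers, y is the line along which they close (so a half turn about z gives the same grasp; the last joint's range is limited). The gripper opens to 94 mm and grips with 3 to 60 N. Pads are 16 mm wide; open, the fingers measure 119 mm over their backs; the gripper's body (75 mm by 177 mm) begins 78 mm behind the grasp point.
Start: joints at [-1.17, 0.3, 1.521, -0, 1.321, -0.067], TCP at [248, -490.904, 404.646] pointing down, gripper open.
Joint ranges: [-3.03, 3.03], [-0.79, 2.21], [0.23, 2.52], [-1.04, 4.18], [0, 3.07], [-2.55, 2.55]. Speed limits (rad/s): [2.22, 2.22, 2.57, 3.14, 3.14, 3.14].

## Interface

Orientations are given as [roll, pitch, yaw] about the fixed x, y, z axes, in that order (R = Rz(yaw) Ry(pitch) Rx(roll)).
In Python, from cell import manip, optics, workorder gives the robot as it stands.
- The arm moves only by the tool step_arm, never from a script. Its argument "increments" is a list that holds one entry, the list of rows, each a list of 7 numbers: the turn, a rotation vector about the tool's x, y, z as a fraction of full scale, then the shift along the tool's x, y, z as a fraction of full scale, then the closure, from -1 (fully open) to 1 (shut). In form: [[[wx, wy, wz, tx, ty, tz, fingers], ...]]. A call has 1 to 5 rows; each row shifts and turns the commanded pose from where the row before left it, along the tool's axes as they then stand; what a row does not reach is not made up. Full scale, the value 1, is 40 mm for a shift and 45 degrees for a turn. A row lasts 1/10 s, in which the tool goes at most 50 mm and 8.59 degrees, less where a joint would pass 70% of its speed; a pose out of reach is approached as far as the arm can. A call with a number of a shift or a turn outside -1 to 1 is refused whole. A call with a gripper value outside its range is refused whole. The fingers move at their own pace and stop on an object; "newtons" is the grip in N (left out, the last holds). Time passes only in rows, so rows that do not move let the fingers close. It gives the time, the measured TCP pose, the force, the opening and the grip force at its end, in the units of the state.
- manip.read_state(): the state, without advancing time (a new reading comes with each control period).
- optics.camera(name): name is "side" or "top" or "wrist"; returns a dict with "frame" (400x640x3 uint8, red, green, blue), "range_z" (400x640 float32, mm along the optical axis (not along the pixel's ray), 0 where there is no reading), "mtx" (3x3 intrinsics, pixels), "cam_to_world" (4x4, takes a point from camera to world coordinates). Camera axes: x right, y down, z forward; pixel columns grow to the right and rows downward; lengths in mm; the calibration is good to about 2 mm. A picture is of the moment at which its call begins.
- workorder.sign_off(): hands the job in; it is judged then, once.
The state is a dict: "clock": time; "joints": joint angles; "qd": joint speeds; "effort": joint torques, N m; "eef_pos": TCP position; "eef_rot": TCP orientation; "wrist_force": force on the tool from outside, world axes, zero at the start; "moment": the same for the moment, N m; "finger_gap": finger opening in mm; "finger_force": force on a finger pad.
Only numpy, scipy, OpenCV 4.12 (cv2) and the standard library are available. Lean on these libraries where they do the work, as an engineer would, in place of code of your own. Each camera call takes 0.05 s, during which the arm holds its last target. There are 200 camera calls.

## Task

The plywood packing cradle holds two aluminium U-channels side by side, legs up. Take the loose channel of the same size that lies legs down on the bare bench top and nest it, legs down, centred over the two neighbouring middle legs and parallel to them, so that one of its legs stands in each trough, fully down, with the ends lined up; lower it, do not drop it. Leave the narrow channel and the spare channel that lies legs up where they are.

Things in the scene. Friction and masses are not known exactly. Their poses are not given: they have to be found in the camera images.
- cradle: Fixed plywood board 150x168x12 mm, battens along both sides, holding two fixed aluminium U-channels legs up (each 120x64x45 mm, walls 4). Origin: centre of its underside, on the bench; x along the channels, z up. Middle legs fill |y| 3-7 mm, troughs |y| 7-63 mm; trough floors at z 16, leg tips at z 57. Nested, the channel's origin is at (0, 0, 16), leaving 31 mm beside it for each finger.
- channel: The loose aluminium U-channel to nest: 120 mm long (x), 64 wide (y), 45 high, walls 4, two slots in its flat back, about 0.22 kg. Lies legs down, back on top, on the bare bench. Origin: centre of its underside, between the leg tips, 45 mm below the back; z up. Both ends alike. Grip it across its 64 mm width from above.
- narrow: Bystander: a narrower aluminium U-channel, 120 mm long, 40 mm wide, 30 mm high, also legs down on the bare bench; it may have changed places with the channel to be nested. Origin: centre of its underside; x along its length, z up.
- spare: Bystander: a loose channel of the full size, 120 x 64 x 45 mm, lying legs up on the wooden board at the right of the bench. Origin: centre of its underside; x along its length, z up.

How it is judged:
By the outcome, as a careful person would: the job done as asked, in the order asked, and still so for the second after the job is handed in, with the robot touching nothing.
It also fails if it takes over 40 s, if anything falls off the work surface, if the arm or the gripper's body presses on something with over 40 N, if the wrist force passes 120 N, or if a joint passes its speed limit or range.

## Working session

There is one attempt and no reset: what is moved stays moved. The work goes in short steps, Python scripts to look and compute and a tool call to move; the robot and the scene stay as the last step left them, time stands still between calls to the robot, and variables do not carry over. Pictures are saved under pics/ and viewed, at most 10 in all, crops included, and the job is handed in when it is done.

Besides the shell and the picture viewer there is one more tool, called after "Call:" by a JSON object that holds its "api" and its "payload". step_arm: Moves the arm, as the interface text tells. Its arguments: {"type":"object","properties":{"increments":{"type":"array","items":{"type":"array","items":{"type":"array","items":{"type":"number"}}}},"newtons":{"type":"number"}},"required":["increments"]}

```bash
mkdir -p pics; ls
cat > h.py <<'E'
import numpy as np, cv2
from cell import manip, optics, workorder
def cam(n):
    c=optics.camera(n); return c
def pts(c):
    z=c["range_z"]; K=c["mtx"]; v,u=np.mgrid[:z.shape[0],:z.shape[1]]
    p=np.stack([(u-K[0,2])/K[0,0]*z,(v-K[1,2])/K[1,1]*z,z],-1)
    T=c["cam_to_world"]; w=p@T[:3,:3].T+T[:3,3]; w[z<=0]=np.nan; return w
def save(c,n): cv2.imwrite("pics/"+n,c["frame"][:,:,::-1])
E
python3 - <<'E'
from h import *
for n in("top","side"):
    c=cam(n); save(c,n+"1.png"); print(n,c["cam_to_world"].round(2).tolist(),c["mtx"].tolist())
    np.savez("pics/"+n+"1.npz",**c)
print(manip.read_state())
E
```

```text
pics
top [[0.03, -1.0, 0.05, 480.88], [-1.0, -0.03, -0.01, -119.88], [0.01, -0.05, -1.0, 1089.82], [0.0, 0.0, 0.0, 1.0]] [[493.51078719226325, 0.0, 318.4248194551504], [0.0, 493.51078719226325, 196.58331990406882], [0.0, 0.0, 1.0]]
side [[0.98, -0.11, 0.19, 315.62], [-0.22, -0.43, 0.87, -1173.19], [-0.01, -0.89, -0.45, 572.72], [0.0, 0.0, 0.0, 1.0]] [[480.0528694155824, 0.0, 328.3283272104464], [0.0, 480.0528694155824, 199.54788646495908], [0.0, 0.0, 1.0]]
{'clock': 0.1, 'joints': array([-1.16960831e+00,  3.00412594e-01,  1.52150380e+00, -1.59153707e-05,
        1.32069452e+00, -6.65810120e-02]), 'qd': array([ 0.00054406, -0.00137928,  0.00078586,  0.00110514, -0.00164562,
       -0.00194921]), 'effort': array([ 1.56688275e-03, -5.32643330e+01, -3.53283870e+01,  7.10465619e-02,
        2.35170673e-02, -4.24592577e-05]), 'eef_pos': array([ 247.9884222 , -490.89023417,  404.15100759]), 'eef_rot': array([-3.14057562e+00, -5.23646272e-05,  4.67772947e-01]), 'wrist_force': array([-0.57889446,  0.14187658, -0.37427634]), 'moment': array([-0.08388085,  0.00075982, -0.01100066]), 'finger_force': 0.0, 'finger_gap': 94.06863217077088}
```

View pics/top1.png

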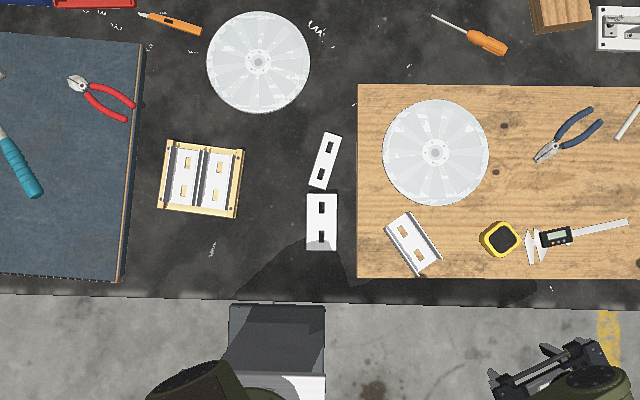

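View pics/side1.png

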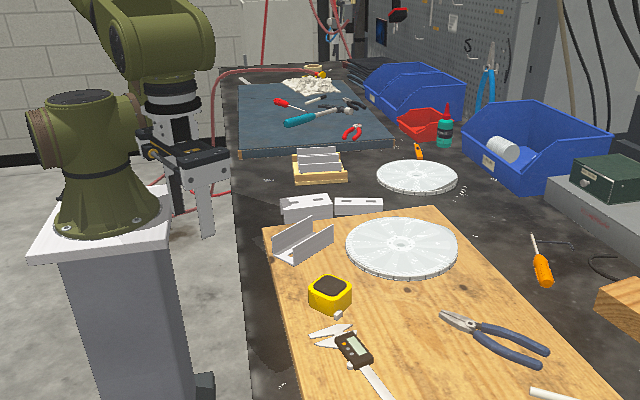

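The top view shows the cradle at about (200,178), the wide loose channel at (322,222), the narrow one at (325,160) and the spare at (413,243). The side view agrees: the wide channel is at (306,207), the narrow at (358,206) and the cradle at (319,166).

Run:
```python
from h import *
def rep(name,w,m):
    m=m.astype(np.uint8); n,l,s,_=cv2.connectedComponentsWithStats(m)
    k=1+s[1:,4].argmax(); q=w[l==k]; r=cv2.minAreaRect(q[:,:2].astype(np.float32))
    print(name,len(q),"z",np.nanpercentile(q[:,2],[5,50,95]).round(1),"rect",np.round(r[0],1),np.round(r[1],1),round(r[2],1))
for n in("top","side"):
    c=dict(np.load(f"pics/{n}1.npz")); w=pts(c); f=c["frame"].astype(int)
    X,Y,Z=w[...,0],w[...,1],w[...,2]
    print(n,"bench z",np.nanmedian(Z[(abs(X-450)<15)&(abs(Y+0)<60)]) )
    if n=="top":
        for u,v in((322,222),(325,160),(200,178)): print(w[v,u].round(1))
        # channel
    reg=lambda x,y,r:(np.hypot(X-x,Y-y)<r)
    cx=dict(np.load("pics/top1.npz")); W=pts(cx)
    for nm,(u,v),h,r in(("chan",(322,210),(36,54),95),("narrow",(325,170),(22,36),90),("cradle legs",(200,178),(48,66),120),("cradle all",(200,178),(8,70),130)):
        p=W[v,u]; rep(nm,w,reg(p[0],p[1],r)&(Z>h[0])&(Z<h[1]))
```

```text
top bench z -1.9211229430169396
[ 483.5 -142.5   43.4]
[ 617.5 -145.4   29.1]
[568.  115.9  56.4]
chan 1584 z [40.8 44.  47.2] rect [ 483.7 -140.5] [118.7  63.7] 1.6
narrow 896 z [26.  29.1 32.1] rect [ 617.4 -145.1] [ 40.  120.3] 74.1
cradle legs 167 z [48.9 55.  58.7] rect [576.8 186.9] [  5.8 119.2] 83.6
cradle all 5299 z [ 9.9 16.3 55.3] rect [570.2 121.7] [167.2 149.9] 83.9
side bench z 0.17818305081618746
chan 737 z [37.8 45.3 47.1] rect [ 484.5 -140.8] [120.   71.4] 1.5
narrow 467 z [23.  30.  32.3] rect [ 617.1 -147.4] [ 43.5 118.4] 74.0
cradle legs 196 z [48.8 54.9 58.2] rect [570.2 122.7] [ 25.3 118.6] 85.1
cradle all 1705 z [11.8 38.1 57.1] rect [570.1 117.8] [167.2 150.7] 83.7
```

Call:
{"api": "step_arm", "payload": {"increments": [[[0, 0, 0.187, 0, 0, 0, -1], [0, 0, 0.187, 0, 0, 0, -1], [0, 0, 0.187, 0, 0, 0, -1], [0, 0, 0, 0.6, -0.84, 0, -1], [0, 0, 0, 0.6, -0.84, 0, -1]]]}}

```text
clock: 0.6
eef_pos: [294.2, -421.8, 404.0]
eef_rot: [-3.141, 0.0, 0.025]
wrist_force: [0.5, -0.2, -0.4]
finger_gap: 94.2
finger_force: 0.0
```

Call:
{"api": "step_arm", "payload": {"increments": [[[0, 0, 0, 0.6, -0.84, 0, -1], [0, 0, 0, 0.6, -0.84, 0, -1], [0, 0, 0, 0.6, -0.84, 0, -1], [0, 0, 0, 0.6, -0.84, 0, -1], [0, 0, 0, 0.6, -0.84, 0, -1]]]}}

```text
clock: 1.1
eef_pos: [410.2, -249.7, 404.5]
eef_rot: [-3.141, 0.0, 0.027]
wrist_force: [0.2, -0.1, 0.5]
finger_gap: 94.2
finger_force: 0.0
```

Call:
{"api": "step_arm", "payload": {"increments": [[[0, 0, 0, 0.6, -0.84, 0.4, -1], [0, 0, 0, 0.6, -0.84, 0.4, -1], [0, 0, 0, 0.6, -0.84, 0.4, -1], [0, 0, 0, 0, 0, 0.4, -1], [0, 0, 0, 0, 0, 0, -1]]]}}

```text
clock: 1.6
eef_pos: [478.8, -147.6, 338.5]
eef_rot: [-3.14, 0.004, 0.029]
wrist_force: [-1.2, -1.1, 0.2]
finger_gap: 93.9
finger_force: 0.0
```

Run:
```python
from h import *
c=cam("wrist"); save(c,"w1.png"); print(manip.read_state()); w=pts(c)
X,Y,Z=w[...,0],w[...,1],w[...,2]
m=((abs(X-484)<70)&(abs(Y+140)<45)&(Z>36)&(Z<54)).astype(np.uint8)
n,l,s,_=cv2.connectedComponentsWithStats(m);k=1+s[1:,4].argmax();q=w[l==k]
r=cv2.minAreaRect(q[:,:2].astype(np.float32)); print(r,np.nanmedian(q[:,2]),s[k])
```

```text
{'clock': 1.65, 'joints': array([-3.73576314e-01,  2.57786960e-01,  1.73335185e+00, -6.27433589e-05,
        1.15262222e+00,  1.16939271e+00]), 'qd': array([-2.20541445e-02, -2.85917372e-02, -2.33329093e-02, -3.78958586e-05,
        1.35346978e-02, -1.76713907e-03]), 'effort': array([  1.39275748, -46.18375182, -31.34336472,   0.07810782,
        -0.35631275,   0.05858631]), 'eef_pos': array([ 478.72606204, -148.34560387,  339.99577436]), 'eef_rot': array([-3.14079817e+00,  2.01840693e-03,  2.78536431e-02]), 'wrist_force': array([-0.76042285, -0.61798377,  0.29215469]), 'moment': array([ 0.01089722, -0.0035736 , -0.00606595]), 'finger_force': 0.0, 'finger_gap': 94.25677922686856}
((483.1798095703125, -139.25592041015625), (120.06220245361328, 64.04914093017578), 1.0794217586517334) 43.97020981692668 [ 279  130   67  117 6805]
```

View pics/w1.png

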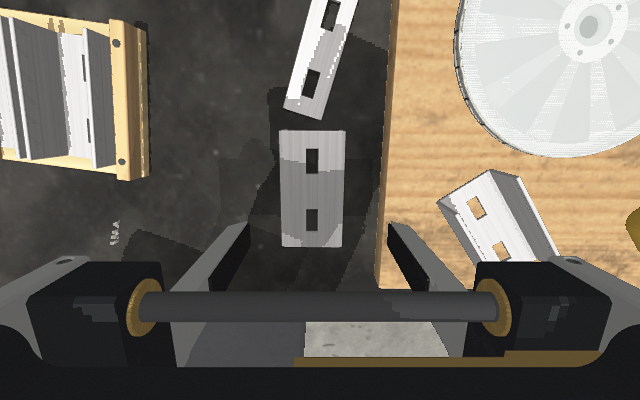

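The channel sits square between the fingers, at about (312,188). The board edge, near column 378, is close to the right finger, so I'll check it.

Run:
```python
from h import *
c=cam("wrist"); w=pts(c)
for v in(170,215,250):
    print(v,[w[v,u].round(0).tolist() for u in (282,342,360,372,376,380,384,390)])
```

```text
170 [[505.0, -111.0, 44.0], [506.0, -170.0, 45.0], [499.0, -195.0, -2.0], [500.0, -208.0, -1.0], [500.0, -213.0, -2.0], [501.0, -216.0, 6.0], [504.0, -216.0, 24.0], [505.0, -221.0, 30.0]]
215 [[457.0, -110.0, 43.0], [444.0, -176.0, -1.0], [444.0, -198.0, -2.0], [445.0, -213.0, -3.0], [445.0, -217.0, -2.0], [452.0, -217.0, 20.0], [456.0, -219.0, 30.0], [456.0, -225.0, 31.0]]
250 [[396.0, -104.0, -2.0], [398.0, -179.0, -1.0], [399.0, -201.0, -1.0], [399.0, -216.0, -2.0], [406.0, -218.0, 11.0], [415.0, -218.0, 30.0], [415.0, -222.0, 31.0], [472.0, -194.0, 150.0]]
```

Call:
{"api": "step_arm", "payload": {"increments": [[[0, 0, 0, 0.12, -0.2, 0.3, -1], [0, 0, 0, 0, 0, 0.8, -1], [0, 0, 0, 0, 0, 0.8, -1], [0, 0, 0, 0, 0, 0.8, -1], [0, 0, 0, 0, 0, 0.55, -1]]]}}

```text
clock: 2.2
eef_pos: [482.9, -140.4, 208.7]
eef_rot: [-3.141, 0.001, 0.026]
wrist_force: [-0.2, -1.0, 1.2]
finger_gap: 93.9
finger_force: 0.0
```

Call:
{"api": "step_arm", "payload": {"increments": [[[0, 0, 0, 0, 0, 0, -1], [0, 0, 0, 0, 0, 0, -1], [0, 0, 0, 0, 0, 0, 1], [0, 0, 0, 0, 0, 0, 1], [0, 0, 0, 0, 0, 0, 1]]], "newtons": 25}}

```text
clock: 2.7
eef_pos: [483.5, -140.4, 211.5]
eef_rot: [3.141, -0.001, 0.027]
wrist_force: [1.0, -0.5, 0.4]
finger_gap: 73.7
finger_force: 0.0
```

Call:
{"api": "step_arm", "payload": {"increments": [[[0, 0, 0, 0, 0, 0, 1], [0, 0, 0, 0, 0, 0, 1], [0, 0, 0, 0, 0, 0, 1], [0, 0, 0, 0, 0, 0, 1], [0, 0, 0, 0, 0, 0, 1]]]}}

```text
clock: 3.2
eef_pos: [483.4, -140.4, 211.1]
eef_rot: [3.141, -0.0, 0.027]
wrist_force: [-2.6, -0.1, 6.6]
finger_gap: 63.8
finger_force: 25.0
```

Call:
{"api": "step_arm", "payload": {"increments": [[[0, 0, 0, 0, 0, -0.3, 1], [0, 0, 0, 0, 0, -0.6, 1], [0, 0, 0, 0, 0, -0.7, 1], [0, 0, 0, 0, 0, -0.7, 1], [0, 0, 0, 0, 0, -0.7, 1]]], "newtons": 30}}

```text
clock: 3.7
eef_pos: [483.1, -140.3, 332.3]
eef_rot: [-3.142, 0.0, 0.027]
wrist_force: [-0.4, -0.2, -2.3]
finger_gap: 63.8
finger_force: 30.0
```

Call:
{"api": "step_arm", "payload": {"increments": [[[0, 0, 0.169, 0, 0, 0, 1], [0, 0, 0, -0.08, -0.4, 0, 1], [0, 0, 0, -0.08, -0.7, 0, 1], [0, 0, 0, -0.08, -0.8, 0, 1], [0, 0, 0, -0.08, -0.8, 0, 1]]]}}

```text
clock: 4.2
eef_pos: [481.4, -29.8, 330.4]
eef_rot: [-3.141, 0.001, -0.103]
wrist_force: [-0.1, -0.2, -2.7]
finger_gap: 64.1
finger_force: 30.0
```

Call:
{"api": "step_arm", "payload": {"increments": [[[0, 0, 0, -0.08, -0.8, 0, 1], [0, 0, 0, -0.08, -0.8, 0, 1], [0, 0, 0, -0.08, -0.8, 0, 1], [0, 0, 0, -0.08, -0.8, 0, 1], [0, 0, 0, -0.08, -0.42, 0, 1]]]}}

```text
clock: 4.7
eef_pos: [480.5, 116.7, 330.4]
eef_rot: [3.142, 0.001, -0.101]
wrist_force: [1.3, -0.5, -1.7]
finger_gap: 63.9
finger_force: 30.0
```

Call:
{"api": "step_arm", "payload": {"increments": [[[0, 0, 0, 0, 0, 0, 1], [0, 0, 0, 0, 0, 0, 1], [0, 0, 0, 0, 0, 0, 1]]]}}

```text
clock: 5.0
eef_pos: [481.2, 113.5, 330.5]
eef_rot: [3.141, 0.0, -0.105]
wrist_force: [-0.3, 0.7, -2.0]
finger_gap: 63.5
finger_force: 30.0
```

Run:
```python
from h import *
c=cam("wrist"); save(c,"w2.png"); s=manip.read_state(); print(s["eef_pos"],s["eef_rot"]); np.savez("pics/w2.npz",**c)
w=pts(c); X,Y,Z=w[...,0],w[...,1],w[...,2]
b=c["cam_to_world"];print(b[:3,3])
def big(m):
    n,l,s,_=cv2.connectedComponentsWithStats(m.astype(np.uint8));k=1+s[1:,4].argmax();return l==k
m=big((np.hypot(X-570,Y-120)<130)&(Z>7)&(Z<75)); print("cradle",cv2.minAreaRect(w[m][:,:2].astype(np.float32)),m.sum())
n,l,s,_=cv2.connectedComponentsWithStats((m&(Z>51)).astype(np.uint8))
for k in range(1,n):
    if s[k,4]>60: q=w[l==k]; print("leg",s[k],np.median(q[:,2]),cv2.minAreaRect(q[:,:2].astype(np.float32)))
m=big((np.hypot(X-480,Y-115)<110)&(Z>155)&(Z<185));print("held",s.shape,cv2.minAreaRect(w[m][:,:2].astype(np.float32)),np.median(Z[m]))
```

```text
[481.29268443 113.40605177 330.57161357] [ 3.14144166e+00  3.65961617e-04 -1.05744676e-01]
[553.63558151 106.56073905 309.48995557]
cradle ((569.2780151367188, 123.98770141601562), (164.18612670898438, 149.34410095214844), 83.92845153808594) 22869
leg [213  29  18 146 882] 55.508182471350565 ((575.7192993164062, 188.65109252929688), (4.894228458404541, 119.11557006835938), 83.7833251953125)
leg [287  29   8 119 596] 55.70687235268123 ((581.743896484375, 127.79713439941406), (4.19813346862793, 94.68929290771484), 83.97196960449219)
leg [299  29   7 119 570] 55.705006893322846 ((580.7041625976562, 117.89591217041016), (4.091390609741211, 94.65959167480469), 83.9844741821289)
leg [367  29  11 117 634] 55.59493214106202 ((575.5719604492188, 58.1833610534668), (4.504361629486084, 92.7704849243164), 83.95829010009766)
held (5, 5) ((499.09136962890625, 112.23367309570312), (88.22708129882812, 83.64474487304688), 83.57998657226562) 163.44740983030502
```

View pics/w2.png

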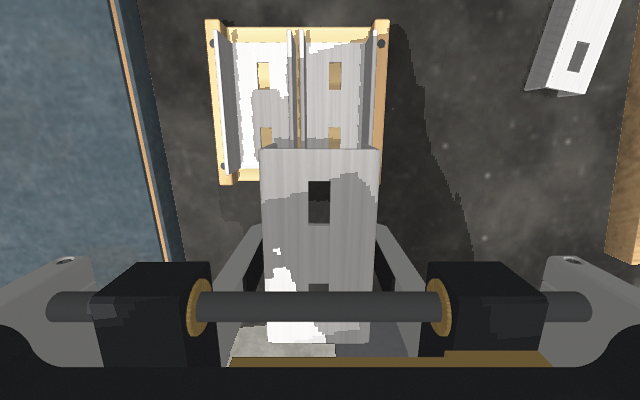

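The held channel fills columns 262–378 with its front edge at row 150. The middle legs end at about (297,30). Next I'll measure the offset between them in the cradle's axes.

Run:
```python
from h import *
c=dict(np.load("pics/w2.npz")); w=pts(c); a=np.radians(-6.05); ex=np.array([np.cos(a),np.sin(a)]); ey=np.array([-ex[1],ex[0]])
A=w[...,:2]@ex; B=w[...,:2]@ey; Z=w[...,2]; P=lambda q:np.nanpercentile(q,[0.5,2,50,98,99.5]).round(1)
t=np.array([481.3,113.4]); print("tcp",t@ex,t@ey)
h=(Z>158)&(Z<170)&(A>t@ex+20)&(abs(B-t@ey)<60); print("held A",P(A[h]),"B",P(B[h]))
for v in(165,185,200,215):
    u=np.where(h[v])[0]; print("row",v,u.min(),u.max(),B[v,u.min()].round(1),B[v,u.max()].round(1),A[v,u.max()].round(1))
v=np.where(h[:,330])[0]; print("front A",A[v.min(),330])
L=(Z>51)&(Z<62)&(A>480)&(A<650)
for u0,u1 in((213,231),(287,295),(299,306),(367,378)):
    m=L.copy(); m[:,:u0]=0; m[:,u1+1:]=0; m[160:]=0; print("leg A",P(A[m]),"B",P(B[m]))
# board front/back edges
m=(Z>8)&(Z<75)&(A>470)&(A<660)&(abs(B-183)<100); print("board A",P(A[m]),"B",P(B[m]))
# top view
c=dict(np.load("pics/top1.npz")); w=pts(c);A=w[...,:2]@ex; B=w[...,:2]@ey; Z=w[...,2]
m=(Z>48)&(Z<66)&(abs(A-555)<100)&(abs(B-180)<95); print("top legs A",P(A[m]),"B",P(B[m]))
for b in(170,190): 
  k=m&(abs(B-180)<20); 
print("mid",P(A[k]),P(B[k]))
```

```text
tcp 466.6673613577384 163.49563860667965
held A [486.9 487.6 509.6 526.  526.2] B [132.5 133.4 164.5 194.6 195.6]
row 165 259 379 195.4 132.6 517.7
row 185 260 378 195.3 132.4 506.9
row 200 261 377 195.4 132.7 498.8
row 215 261 376 196.1 132.6 489.9
front A 526.1006899438831
leg A [507.4 509.2 564.2 610.3 611.7] B [246.  246.1 247.5 250.3 250.6]
leg A [518.1 519.8 568.2 610.2 611.4] B [186.4 186.4 188.2 190.3 190.4]
leg A [518.  519.7 568.7 610.7 611.7] B [176.4 176.4 178.3 180.3 180.4]
leg A [520.6 522.3 569.1 610.7 611.8] B [116.3 116.6 119.  120.6 120.7]
board A [481.2 490.3 570.2 625.1 626.9] B [102.5 104.8 186.7 262.2 264.2]
top legs A [494.6 496.7 554.1 611.2 612.9] B [114.5 114.9 184.9 248.5 249.1]
mid [494.9 497.3 554.  610.5 612.6] [174.4 174.7 179.3 188.9 189.2]
```

Call:
{"api": "step_arm", "payload": {"increments": [[[0, 0, 0, 0.4, -0.1, 0, 1], [0, 0, 0, 0.6, -0.15, 0, 1], [0, 0, 0, 0.6, -0.13, 0, 1], [0, 0, 0, 0.54, -0.1, 0, 1], [0, 0, 0, 0, 0, 0, 1]]]}}

```text
clock: 5.55
eef_pos: [570.1, 123.3, 330.2]
eef_rot: [3.142, -0.0, -0.107]
wrist_force: [0.9, -1.1, -2.6]
finger_gap: 63.9
finger_force: 30.0
```

Call:
{"api": "step_arm", "payload": {"increments": [[[0, 0, 0, 0, 0, 0.3, 1], [0, 0, 0, 0, 0, 0.5, 1], [0, 0, 0, 0, 0, 0.4, 1], [0, 0, 0, 0, 0, 0, 1], [0, 0, 0, 0, 0, 0, 1]]]}}

```text
clock: 6.05
eef_pos: [568.2, 123.9, 282.7]
eef_rot: [3.141, 0.001, -0.106]
wrist_force: [0.7, -0.7, -1.3]
finger_gap: 63.4
finger_force: 30.0
```

```bash
cat > m.py <<'E'
from h import *
import sys
c=cam("wrist"); save(c,sys.argv[1]); s=manip.read_state(); w=pts(c); a=np.radians(-6.05); ex=np.array([np.cos(a),np.sin(a)]); ey=np.array([-ex[1],ex[0]])
A=w[...,:2]@ex; B=w[...,:2]@ey; Z=w[...,2]; P=lambda q:np.nanpercentile(q,[0.5,2,50,98,99.5]).round(1)
t=s["eef_pos"][:2]; print("tcp",t@ex,t@ey,s["eef_pos"],s["eef_rot"])
top=s["eef_pos"][2]-211.1+45
h=(abs(Z-top)<4)&(A>t@ex+20)&(abs(B-t@ey)<45); print("held A",P(A[h]),"B",P(B[h]),"z",np.median(Z[h]),top)
L=(Z>51)&(Z<62)&(A>480)&(A<650)
for lo,hi in((240,256),(110,126)):
    m=L&(B>lo)&(B<hi); print("outer leg A",P(A[m]),"B",P(B[m]))
m=(Z>8)&(Z<75)&(A>470)&(A<660)&(abs(B-183)<100); print("board A",P(A[m]),"B",P(B[m]))
E
python3 m.py w3.png
```

```text
tcp 552.1259566561372 183.21843309378096 [568.36132613 124.00592402 283.3056016 ] [-3.14142190e+00 -7.09102725e-04 -1.05606830e-01]
held A [572.4 573.1 595.  610.9 611.4] B [152.  152.9 183.5 214.1 215. ] z 115.49387004642458 117.20560160031383
outer leg A [530.4 532.6 574.5 611.  612.3] B [246.1 246.2 247.5 250.3 250.5]
outer leg A [529.2 531.9 574.6 611.  612.3] B [116.5 116.7 119.4 120.8 120.9]
board A [511.3 524.5 595.9 626.6 627.5] B [102.4 103.8 183.3 263.2 264.6]
```

View pics/w3.png

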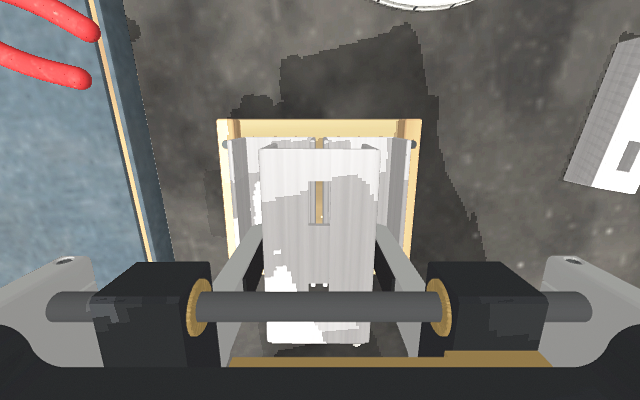

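The held channel (columns 260–380) is centred between the outer legs. The pair of middle legs shows centred through its slot at (320,200). Lowering it now.

Call:
{"api": "step_arm", "payload": {"increments": [[[0, 0, 0, 0.015, 0, 0.2, 1], [0, 0, 0, 0, 0, 0.4, 1], [0, 0, 0, 0, 0, 0.4, 1], [0, 0, 0, 0, 0, 0.25, 1], [0, 0, 0, 0, 0, 0, 1]]]}}

```text
clock: 6.6
eef_pos: [568.8, 124.0, 231.5]
eef_rot: [3.141, 0.002, -0.106]
wrist_force: [-0.0, -0.9, -1.0]
finger_gap: 64.0
finger_force: 30.0
```

Call:
{"api": "step_arm", "payload": {"increments": [[[0, 0, 0, 0, 0, 0, 1], [0, 0, 0, 0, 0, 0.04, 1], [0, 0, 0, 0, 0, 0.03, 1], [0, 0, 0, 0, 0, 0, 1], [0, 0, 0, 0, 0, 0, 1]]]}}

```text
clock: 7.1
eef_pos: [569.1, 124.1, 230.0]
eef_rot: [-3.142, -0.0, -0.106]
wrist_force: [-0.5, 0.5, -2.1]
finger_gap: 63.8
finger_force: 30.0
```

Call:
{"api": "step_arm", "payload": {"increments": [[[0, 0, 0, 0, 0, 0.03, 1], [0, 0, 0, 0, 0, 0.03, 1], [0, 0, 0, 0, 0, 0, 1], [0, 0, 0, 0, 0, 0, 1]]]}}

```text
clock: 7.5
eef_pos: [569.1, 124.1, 227.4]
eef_rot: [3.142, 0.0, -0.106]
wrist_force: [-0.3, -0.6, -2.6]
finger_gap: 63.6
finger_force: 30.0
```

Call:
{"api": "step_arm", "payload": {"increments": [[[0, 0, 0, 0, 0, 0.015, 1], [0, 0, 0, 0, 0, 0, 1], [0, 0, 0, 0, 0, 0, 1]]]}}

```text
clock: 7.8
eef_pos: [569.1, 124.1, 227.1]
eef_rot: [-3.142, -0.0, -0.105]
wrist_force: [-2.3, -1.0, 3.0]
finger_gap: 63.9
finger_force: 30.0
```

Call:
{"api": "step_arm", "payload": {"increments": [[[0, 0, 0, 0, 0, 0.01, 1], [0, 0, 0, 0, 0, 0, 1], [0, 0, 0, 0, 0, 0, 1]]]}}

```text
clock: 8.1
eef_pos: [569.1, 124.1, 227.1]
eef_rot: [-3.142, -0.0, -0.106]
wrist_force: [-4.1, -0.8, 7.6]
finger_gap: 63.8
finger_force: 30.0
```

Call:
{"api": "step_arm", "payload": {"increments": [[[0, 0, 0, 0, 0, 0, -0.62], [0, 0, 0, 0, 0, 0, -0.62], [0, 0, 0, 0, 0, 0, -0.62], [0, 0, 0, 0, 0, 0, -0.62]]]}}

```text
clock: 8.5
eef_pos: [569.1, 124.1, 226.4]
eef_rot: [-3.142, 0.0, -0.106]
wrist_force: [0.2, -0.0, 0.0]
finger_gap: 76.0
finger_force: 0.0
```

Call:
{"api": "step_arm", "payload": {"increments": [[[0, 0, 0, 0, 0, -0.2, -0.62], [0, 0, 0, 0, 0, -0.5, -0.62], [0, 0, 0, 0, 0, -0.8, -0.62], [0, 0, 0, 0, 0, -0.8, -0.62], [0, 0, 0, 0, 0, -0.8, -0.62]]]}}

```text
clock: 9.0
eef_pos: [568.9, 124.0, 352.4]
eef_rot: [-3.141, -0.0, -0.106]
wrist_force: [0.7, -0.5, 0.8]
finger_gap: 75.9
finger_force: 0.0
```

Call:
{"api": "step_arm", "payload": {"increments": [[[0, 0, 0, -0.7, 0, 0, -0.62], [0, 0, 0, -0.7, 0, 0, -0.62], [0, 0, 0, -0.6, 0, 0, -0.62], [0, 0, 0, 0, 0, 0, -0.62], [0, 0, 0, 0, 0, 0, -0.62]]]}}

```text
clock: 9.5
eef_pos: [489.6, 132.5, 351.3]
eef_rot: [-3.141, -0.001, -0.105]
wrist_force: [1.2, 0.1, -0.1]
finger_gap: 76.2
finger_force: 0.0
```

```bash
cat > f.py <<'E'
from h import *
c=cam("wrist"); save(c,"w4.png"); w=pts(c); a=np.radians(-6.05); ex=np.array([np.cos(a),np.sin(a)]); ey=np.array([-ex[1],ex[0]])
A=w[...,:2]@ex; B=w[...,:2]@ey; Z=w[...,2]; P=lambda q:np.nanpercentile(q,[0.5,2,50,98,99.5]).round(1)
L=(Z>52)&(Z<68)&(abs(A-552)<75)
for n,lo,hi in(("outer",240,256),("outer",110,126),("chan",140,227)):
    m=L&(B>lo)&(B<hi); r=cv2.minAreaRect(w[m][:,:2].astype(np.float32)); print(n,"A",P(A[m]),"B",P(B[m]),"Z",P(Z[m]),r[1:])
E
python3 f.py
```

```text
outer A [494.1 496.2 558.2 609.8 611.7] B [246.2 246.2 247.9 250.3 250.4] Z [52.1 52.4 55.6 57.2 57.6] ((4.657911777496338, 118.50179290771484), 83.92404174804688)
outer A [493.9 495.9 557.4 609.8 611.5] B [116.5 116.7 119.  120.7 120.8] Z [52.4 52.7 55.6 57.2 57.4] ((4.718146324157715, 118.48210906982422), 84.03609466552734)
chan A [493.4 495.4 558.  610.6 612.2] B [152.3 153.3 184.6 214.6 215.6] Z [54.8 55.7 59.9 61.4 61.8] ((64.14478302001953, 120.76460266113281), 83.54502868652344)
```

View pics/w4.png

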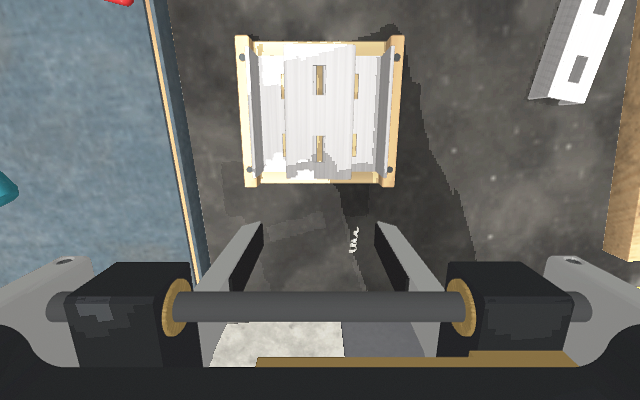

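The channel is nested: its back reads about 61 mm high, it is centred within 0.6 mm, and the ends match. In the picture it lies at (320,110), between the outer legs, and the gripper is clear.

```bash
python3 -c "
from h import *
print(workorder.sign_off())"
```

```text
the job is handed in; nothing more can be done
None
```

The loose channel is nested legs down over the two middle legs and fully seated, centred to about 0.6 mm with its ends lined up to within 1 mm; the narrow and spare channels were not touched, and the job was handed in at about 9.6 s.

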